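# Stack the loaded optics case under the instrument shelf

## Robot

A 6-joint arm with a two-finger parallel gripper is mounted at the origin on the work surface. World frame = base frame: x ahead of the robot, y to its left, z up, the work surface at z = 0. Lengths are in mm, angles in rad, forces in N, time in s.
With the tool pointing down it reaches from about 250 to 850 mm from the base axis. Payload 12.5 kg.
Tool frame: the origin (TCP) lies between the finger pads; the fingertips stand 25 mm ahead of it and the grasp point (between the pads) lies 6 mm ahead of it; z points along the fingers, y is the line along which they close (so a half turn about z gives the same grasp; the last joint's range is limited). The gripper opens to 93 mm and grips with 3 to 60 N. Pads are 15 mm wide; open, the fingers measure 128 mm over their backs; the gripper's body (75 mm by 188 mm) begins 65 mm behind the grasp point.
Start: joints at [-1.323, 0.351, 1.652, -0, 1.139, -0.085], TCP at [179.699, -519.801, 243.633] pointing down, gripper open.
Joint ranges: [-2.75, 2.75], [-0.79, 2.1], [0.01, 2.65], [-1.57, 4.71], [0.07, 3.14], [-2.87, 2.87]. Speed limits (rad/s): [2.22, 2.22, 2.79, 3.14, 3.14, 3.14].

## Interface

Orientations are given as a rotation vector (axis times angle).
In Python, from workcell import arm gives the robot as it stands. The module is installed in compiled form; this text tells all that it offers.
- The arm moves only by the shell command python3 -m jog 'ROWS' [FORCE]. ROWS is a JSON object of lists of equal length, an entry for each row: "linear": the shift along the tool's x, y, z in mm, a list of three; "rotation": the turn, a rotation vector about the tool's x, y, z in rad, a list of three; "claw": the finger opening in mm, from 0 to 93. In form: {"linear": [[dx, dy, dz], ...], "rotation": [[ax, ay, az], ...], "claw": [claw, ...]}. A call has exactly 8 rows; each row is the pose to reach, as a shift and turn from the pose commanded when the call began, along the tool's axes at that moment; what a row does not reach only later rows make up. A row lasts 1/12 s, in which the tool goes at most 41.7 mm and 7.16 degrees, less where a joint would pass 70% of its speed; a pose out of reach is approached as far as the arm can. A call with a gripper value outside its range is refused whole. The fingers move at their own pace and stop on an object; FORCE is the grip in N (left out, the last holds). Time passes only in rows, so rows that repeat a pose let the fingers close, or fill a call up. It gives the time, the measured TCP pose, the force, the opening and the grip force at its end, in the units of the state.
- arm.get_obs(): the state, without advancing time (a new reading comes with each control period).
- arm.grab_frame(name): name is "scene" or "top"; returns the picture (400x640x3 uint8, red, green, blue); there is no depth.
- arm.get_calibration(name): a dict with "fx", "fy", "cx", "cy" (pixels), "D" ([k1, k2, p1, p2, k3] as OpenCV has them; the pictures are not rectified), "origin" and "attitude" of the camera in the world. Camera axes: x right, y down, z forward; pixel columns grow to the right and rows downward; lengths in mm; the calibration is good to about 2 mm. A picture is of the moment at which its call begins. get_calibration takes no time and is no camera call.
- arm.job_done(): hands the job in; it is judged then, once.
Trained networks look in the newest picture that a camera, given by its name, has taken for a name from the list of things; names that differ only in an ending like _2 or _b are one class to them, and where a whole thing is asked for, a point or a joint stands for the part that bears it (a point fixed in the world has none). Each returns a list of dicts, best first, with "conf" (0 to 1); they miss things now and then, are a little off and sometimes report something else, mostly with a low value. They report only what shows in the picture. A call takes as long as a camera call. They do not tell look-alikes from the thing itself.
- arm.look_for(name, camera): "location" ([x, y, z] in mm, in the coordinates of the camera as it stood for that picture, good to about 4 mm: the middle of the surface that is visible of it).
- arm.regions_of(name, camera): "region" (400x640 bool, what is visible of it).
The state is a dict: "time_s": time; "joints": joint angles; "qd": joint speeds; "joint_efforts": joint torques, N m; "ee_pos": TCP position; "tcp_rot": TCP orientation; "ft_force": force on the tool from outside, world axes, zero at the start; "torque": the same for the moment, N m; "gripper_width": finger opening in mm; "grasp_force": force on a finger pad.
Only numpy, scipy, OpenCV 4.12 (cv2) and the standard library are available. Lean on these libraries where they do the work, as an engineer would, in place of code of your own. Each camera call takes 0.05 s, during which the arm holds its last target. There are 200 camera calls.

## Task

Of the three grey cases that look the same only one is loaded, which you can tell only by its weight: find it and stack it squarely on the black case under the shelf, then put the orange case squarely on top of it, all edges flush. Set them down gently, without shifting the black case. Leave the two empty grey cases standing upright on the table and do not disturb the other things on the bench.

Things in the scene. Friction and masses are not known exactly. Their poses are not given: they have to be found in the camera images.
- case_a: grey flat closed plastic case, 90 (x) x 60 (y) x 42 (z) mm, flat top and bottom; origin: centre of its underside, x along its length, z up. One of three that look the same: two are empty (about 0.21 kg each), one is loaded (0.45 to 0.6 kg)
- case_b: grey flat closed plastic case, 90 (x) x 60 (y) x 42 (z) mm, flat top and bottom; origin: centre of its underside, x along its length, z up. One of three that look the same: two are empty (about 0.21 kg each), one is loaded (0.45 to 0.6 kg)
- case_c: grey flat closed plastic case, 90 (x) x 60 (y) x 42 (z) mm, flat top and bottom; origin: centre of its underside, x along its length, z up. One of three that look the same: two are empty (about 0.21 kg each), one is loaded (0.45 to 0.6 kg)
- orange_case: orange flat closed plastic case, 90 (x) x 60 (y) x 42 (z) mm, flat top and bottom; origin: centre of its underside, x along its length, z up. About 0.2 kg
- black_case: black flat closed plastic case, 90 (x) x 60 (y) x 42 (z) mm, flat top and bottom; origin: centre of its underside, x along its length, z up. 0.9 kg; the bottom of the column, it stands loose on the table under the shelf, square to it
- shelf: fixed white shelf, blue front edge, on two steel rods, above the back of the column (mm). Origin: on the table at the middle of the column; x to its back, z up. Board x -21..70, y -100..100, underside 275 above the table; rods 14 dia at x 55, y +-85, 360 high; a meter and a yellow box on it, up to 334. A gripper fits below only tilted, its body leaning out to the front (-x)
- amber_bottle: brown glass bottle with a red cap, 90 dia x 190 high, standing at the back; origin: centre of its underside (mm); a bystander
- mouse: black computer mouse, 100 x 58 x 32; origin: centre of its underside (mm); a bystander
- lens_tube: dark metal lens tube standing on end, 33 dia x 50 high; origin: centre of its underside (mm); a bystander
- screwdriver: screwdriver with a yellow handle lying at the back; origin: centre of its underside, x along it (mm); a bystander
- beaker: empty glass beaker, 70 dia x 90 high; origin: centre of its underside (mm); a bystander
Things that resemble listed ones, but are neither listed nor needed, are in the scene too. What is shaped like the case_b but green is not meant.

How it is judged:
By the outcome, as a careful person would: the job done as asked, in the order asked, and still so for the second after the job is handed in, with the robot touching nothing.
It also fails if it takes over 72 s, if anything falls off the work surface, if the arm or the gripper's body presses on something with over 40 N, if the wrist force passes 120 N, or if a joint passes its speed limit or range.

## Working session

There is one attempt and no reset: what is moved stays moved. The work goes in short steps, Python scripts to look and compute and a shell command to move; the robot and the scene stay as the last step left them, time stands still between calls to the robot, and variables do not carry over. Pictures are saved under pics/ and viewed, at most 10 in all, crops included, and the job is handed in when it is done.

```bash
mkdir -p pics; cat > h.py <<'E'
import numpy as np, cv2
from scipy.spatial.transform import Rotation as R
from workcell import arm
def cal(n):
    c=arm.get_calibration(n); A=np.array(c["attitude"],float)
    M=A if A.shape==(3,3) else R.from_rotvec(A).as_matrix() if A.size==3 else R.from_quat(A).as_matrix()
    return np.array([[c["fx"],0,c["cx"]],[0,c["fy"],c["cy"]],[0,0,1.]]),np.array(c["D"],float),np.array(c["origin"],float),M
def toplane(n,px,z):
    K,D,o,M=cal(n); p=cv2.undistortPoints(np.array(px,float).reshape(-1,1,2),K,D).reshape(-1,2)
    d=np.c_[p,np.ones(len(p))]@M.T
    return o+d*((z-o[2])/d[:,2])[:,None]
def proj(n,P):
    K,D,o,M=cal(n); P=(np.array(P,float).reshape(-1,3)-o)@M
    return cv2.projectPoints(P,np.zeros(3),np.zeros(3),K,D)[0].reshape(-1,2)
def save(n,f):
    I=arm.grab_frame(n); cv2.imwrite(f,I[:,:,::-1]); return I
E
python3 - <<'E'
from h import *
for n in("scene","top"):
    print(arm.get_calibration(n)); save(n,f"pics/{n}0.png")
    for k in("case_a","orange_case","black_case","shelf","amber_bottle","mouse","lens_tube","beaker","screwdriver"):
        K,D,o,M=cal(n)
        print(n,k,[(np.round(M@np.array(d["location"])+o).tolist(),round(d["conf"],2)) for d in arm.look_for(k,n)])
print(arm.get_obs())
E
```

```text
{'fx': 427.2262325577723, 'fy': 427.2262325577723, 'cx': 321.59333422459497, 'cy': 195.02455080725377, 'D': array([0.01068803, 0.        , 0.        , 0.        , 0.        ]), 'origin': array([888.53548847, 447.89812933, 933.07827903]), 'attitude': array([-1.03578154, -2.68151742,  0.70739384])}
scene case_a [([478.0, 110.0, 41.0], 0.96), ([463.0, 480.0, 40.0], 0.87), ([345.0, 324.0, 39.0], 0.84), ([475.0, 326.0, 44.0], 0.81), ([353.0, 160.0, 40.0], 0.63), ([619.0, 301.0, 44.0], 0.58)]
scene orange_case [([633.0, 122.0, 44.0], 0.66), ([419.0, -272.0, 21.0], 0.49)]
scene black_case [([534.0, -104.0, 41.0], 0.59)]
scene shelf [([553.0, -135.0, 298.0], 0.91)]
scene amber_bottle [([788.0, 233.0, 131.0], 0.64)]
scene mouse [([418.0, -269.0, 20.0], 0.64)]
scene lens_tube [([545.0, 211.0, 53.0], 0.69)]
scene beaker [([588.0, -340.0, 62.0], 0.66)]
scene screwdriver [([768.0, -161.0, 22.0], 0.63)]
{'fx': 369.14636270803675, 'fy': 369.14636270803675, 'cx': 324.43476176206957, 'cy': 204.4620648520433, 'D': array([0.00026204, 0.        , 0.        , 0.        , 0.        ]), 'origin': array([ 3
[... 672 characters left out ...]
: 1.0, 'joints': array([-1.32258864e+00,  3.50701455e-01,  1.65179251e+00, -6.69329988e-06,
        1.13907519e+00, -8.46161612e-02]), 'qd': array([-3.94028823e-04,  2.24474879e-04, -3.27892649e-05, -8.84966096e-04,
       -8.14650130e-04,  7.33435706e-04]), 'joint_efforts': array([ 1.18631313e-03, -4.97252798e+01, -2.85480022e+01,  6.99695363e-02,
        2.21055077e-02, -3.81449718e-05]), 'ee_pos': array([ 179.70548861, -519.80867181,  243.63460918]), 'tcp_rot': array([ 3.09816869e+00,  5.20389229e-01, -6.50256313e-06]), 'ft_force': array([ 0.46693079, -0.2635002 , -0.31961272]), 'torque': array([-0.01567693,  0.01606564,  0.01353292]), 'grasp_force': 0.0, 'gripper_width': 92.875547711734}
```

View pics/scene0.png

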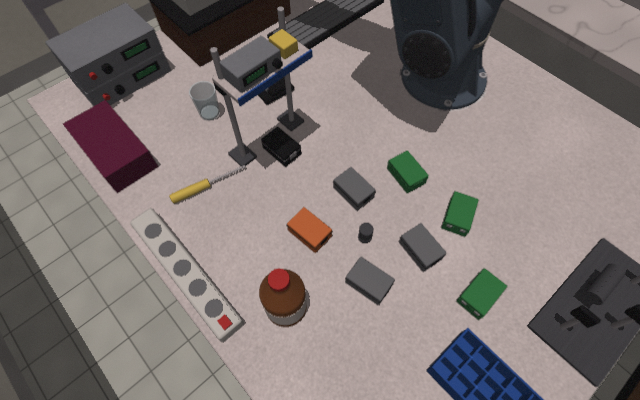

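View pics/top0.png

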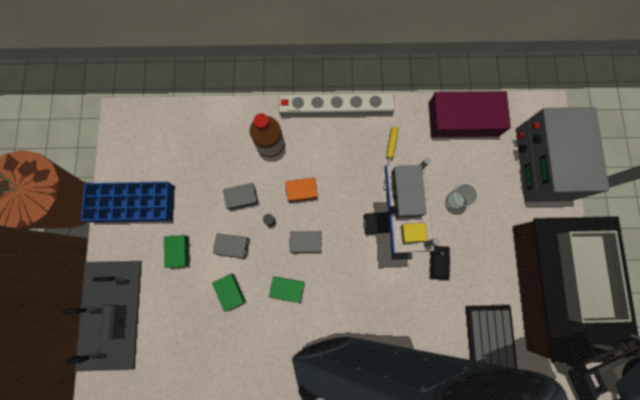

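```bash
cat >> h.py <<'E'
from scipy.optimize import minimize
def corners(x,y,a,z=0,h=42):
    c,s=np.cos(a),np.sin(a); Rm=np.array([[c,-s],[s,c]])
    b=np.array([[45,30],[-45,30],[-45,-30],[45,-30]])@Rm.T+[x,y]
    return np.r_[np.c_[b,np.full(4,z)],np.c_[b,np.full(4,z+h)]]
def fit(masks,x0,z=0):
    # masks: {camera: bool mask}; silhouette IoU at 4x
    S=4; big={}
    for n,m in masks.items():
        big[n]=cv2.resize(m.astype(np.float32),None,fx=S,fy=S,interpolation=cv2.INTER_LINEAR)>.5
    def cost(p):
        t=0
        for n,m in big.items():
            q=cv2.convexHull(((proj(n,corners(*p,z=z))+.5)*S-.5).astype(np.float32))
            k=np.zeros(m.shape,np.uint8); cv2.fillConvexPoly(k,np.round(q*16).astype(int),1,shift=4)
            k=k>0; t+=(k&m).sum()/(k|m).sum()
        return -t/len(big)
    best=None
    for a in np.arange(0,np.pi,np.pi/6):
        r=minimize(cost,[x0[0],x0[1],a],method="Nelder-Mead",options=dict(initial_simplex=[[x0[0]+i,x0[1]+j,a+k] for i,j,k in((-6,-6,-.1),(8,-4,.1),(-4,8,.1),(4,4,-.15))]))
        if best is None or r.fun<best.fun: best=r
    return best.x,-best.fun
def near(n,k,xy):
    K,D,o,M=cal(n); u=proj(n,[*xy,30])[0]
    L=[d["region"] for d in arm.regions_of(k,n)]
    L=[m for m in L if np.hypot(*(np.argwhere(m).mean(0)[::-1]-u))<15]
    return L[0] if L else None
def measure(k,xy,z=0,cams=("scene","top")):
    ms={n:near(n,k,xy) for n in cams}; ms={n:m for n,m in ms.items() if m is not None}
    for n in ms: 
        p,i=fit({n:ms[n]},xy,z); print(k,n,np.round(p,3),round(i,3))
    p,i=fit(ms,xy,z); print(k,"both",np.round(p,3),round(i,3)); return p
E
python3 - <<'E'
from h import *
for n in("scene","top"): arm.grab_frame(n)
for k,xy in(("case_a",(470,103)),("case_a",(470,318)),("case_a",(611,296)),("orange_case",(625,116))): measure(k,xy)
a=cv2.imread("pics/scene0.png")[40:180,190:330]; b=cv2.imread("pics/top0.png")[150:290,340:480]
cv2.imwrite("pics/z1.png",cv2.resize(np.hstack([a,b]),(800,400),interpolation=cv2.INTER_CUBIC))
E
```

```text
case_a scene [473.563 104.458   1.53 ] 0.942
case_a top [471.166 100.672  -1.591] 0.947Traceback (most recent call last):
  File "<stdin>", line 3, in <module>
  File "h.py", line 48, in measure
    p,i=fit(ms,xy,z); print(k,"both",np.round(p,3),round(i,3)); return p
        ~~~^^^^^^^^^
  File "h.py", line 36, in fit
    r=minimize(cost,[x0[0],x0[1],a],method="Nelder-Mead",options=dict(initial_simplex=[[x0[0]+i,x0[1]+j,a+k] for i,j,k in((-6,-6,-.1),(8,-4,.1),(-4,8,.1),(4,4,-.15))]))
    res = _minimize_neldermead(fun, x0, args, callback, bounds=bounds,
                               **options)
    fxr = func(xr)
    fx = function(np.copy(x), *(wrapper_args + args))
  File "h.py", line 30, in cost
    q=cv2.convexHull(((proj(n,corners(*p,z=z))+.5)*S-.5).astype(np.float32))
                       ~~~~^^^^^^^^^^^^^^^^^^^
  File "h.py", line 13, in proj
    K,D,o,M=cal(n); P=(np.array(P,float).reshape(-1,3)-o)@M
            ~~~^^^
  File "h.py", line 5, in cal
    c=arm.get_calibration(n); A=np.array(c["attitude"],float)
ValueError: time passes only in moves, steps and waits
```

```bash
sed -i 's/^def cal(n)/import functools\n@functools.lru_cache\ndef cal(n)/' h.py
python3 - <<'E'
from h import *
for n in("scene","top"): arm.grab_frame(n)
for k,xy in(("case_a",(470,103)),("case_a",(470,318)),("case_a",(611,296)),("orange_case",(625,116))): measure(k,xy)
a=cv2.imread("pics/scene0.png")[40:180,190:330]; b=cv2.imread("pics/top0.png")[150:290,340:480]
cv2.imwrite("pics/z1.png",cv2.resize(np.hstack([a,b]),(800,400),interpolation=cv2.INTER_CUBIC))
E
```

```text
case_a scene [473.508 103.426   1.506] 0.935
case_a top [471.102 100.483   1.554] 0.95
case_a both [471.428 102.163   1.544] 0.93
case_a scene [466.1   319.9     1.416] 0.944
case_a top [465.462 317.192   1.425] 0.953
case_a both [465.58  318.573   1.413] 0.936
case_a scene [611.938 295.483   1.785] 0.948
case_a top [610.392 292.572   1.768] 0.929
case_a both [610.914 294.531  -1.375] 0.927
orange_case scene [628.321 113.871   1.663] 0.947
orange_case top [627.196 111.932   1.677] 0.946
orange_case both [628.017 112.717   1.675] 0.938
```

View pics/z1.png

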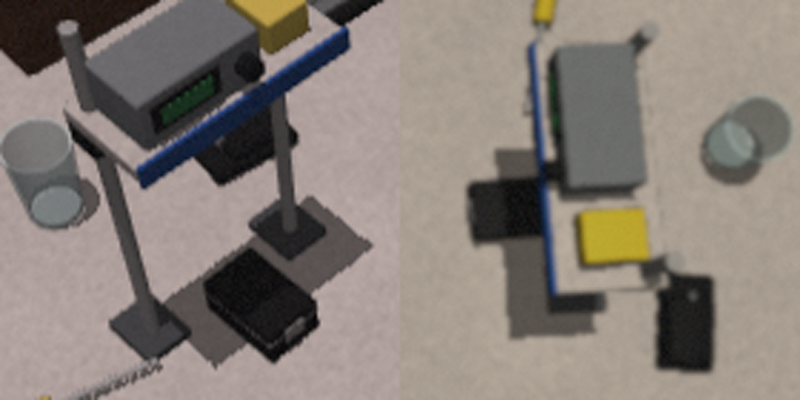

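```bash
python3 - <<'E'
from h import *
arm.grab_frame("scene")
p=measure("black_case",(535,-115),cams=("scene",))
e=toplane("scene",[[239.7,105.4],[311.8,55]],275); print(e,np.linalg.norm(e[1]-e[0]))
d=e[0]-e[1]; d/=np.linalg.norm(d); m=e.mean(0); print("col",m+21*np.array([d[1],-d[0],0]),np.arctan2(d[0],-d[1]))
f=toplane("top",[[387.3,165.7],[393.2,252.6]],285); print(f,np.linalg.norm(f[1]-f[0]))
# rotation model
o=arm.get_obs(); q=o["joints"]; r=lambda a,t:R.from_euler(a,t)
m=r('z',q[0])*r('y',q[1]+q[2])*r('z',q[3])*r('y',q[4])*r('z',q[5])
print((m.inv()*R.from_rotvec(o["tcp_rot"])).as_rotvec())
E
```

```text
black_case scene [ 524.563 -117.183   -1.553] 0.936
black_case both [ 524.563 -117.183   -1.553] 0.936
[[ 622.47067917  -92.79410361  275.        ]
 [ 420.94110338 -101.94050553  275.        ]] 201.73702334362744
col [ 522.65799435 -118.34571013  275.        ] 1.6161501154244882
[[ 620.83730245  -99.48029988  285.        ]
 [ 421.85741751 -102.02520529  285.        ]] 198.99615863833247
[-4.34104280e-16 -3.11937304e-17  1.57079633e+00]
```

```bash
cat >> h.py <<'E'
def pose(x,y,z,a,tilt=35):  # grasp point, case yaw (long axis, lean side), degrees tilt
    Rm=R.from_matrix(np.array([[np.cos(a),np.sin(a),0],[np.sin(a),-np.cos(a),0],[0,0,-1.]]).T)*R.from_euler('y',-tilt,degrees=True)
    return np.array([x,y,z])-6*Rm.as_matrix()[:,2],Rm
def plan(*P):
    o=arm.get_obs(); p,r=np.array(o["ee_pos"]),R.from_rotvec(o["tcp_rot"])
    for t in P:
        q,s=pose(*t); l=r.inv().apply(q-p); w=(r.inv()*s).as_rotvec()
        print(t,"lin",np.round(l,1).tolist(),"rot",np.round(w,3).tolist(),"rows",round(max(np.linalg.norm(l)/41.7,np.degrees(np.linalg.norm(w))/7.16),1)); p,r=q,s
E
python3 - <<'E'
from h import *
plan((270,-150,240,.5,0),(440,100,160,1.544,35),(471.8,102,90,1.544,35),(471.8,102,25,1.544,35))
E
```

```text
(270, -150, 240, 0.5, 0) lin [206.2, -320.0, -2.4] rot [-0.0, 0.0, -0.167] rows 9.1
(440, 100, 160, 1.544, 35) lin [270.8, -140.9, 81.1] rot [-0.318, -0.554, -1.01] rows 9.6
(471.8, 102, 90, 1.544, 35) lin [42.5, 31.7, 55.7] rot [0.0, 0.0, 0.0] rows 1.8
(471.8, 102, 25, 1.544, 35) lin [37.3, 0.0, 53.2] rot [0.0, 0.0, 0.0] rows 1.6
```

```bash
python3 -m jog '{"linear":[[206,-320,0],[206,-320,0],[206,-320,0],[206,-320,0],[206,-320,0],[206,-320,0],[206,-320,0],[206,-320,0]],"rotation":[[0,0,-0.167],[0,0,-0.167],[0,0,-0.167],[0,0,-0.167],[0,0,-0.167],[0,0,-0.167],[0,0,-0.167],[0,0,-0.167]],"claw":[93,93,93,93,93,93,93,93]}' 40
python3 - <<'E'
from h import *
plan((440,100,160,1.544,35),(471.8,102,90,1.544,35)); print(arm.get_obs()["joints"])
E
```

```text
time_s: 2.47
ee_pos: [258.5, -194.2, 243.7]
tcp_rot: [3.044, 0.775, 0.001]
ft_force: [1.0, -0.2, 1.0]
gripper_width: 92.9
grasp_force: 0.0
(440, 100, 160, 1.544, 35) lin [301.9, -174.5, 78.8] rot [-0.318, -0.553, -1.011] rows 9.6
(471.8, 102, 90, 1.544, 35) lin [42.5, 31.7, 55.7] rot [0.0, 0.0, 0.0] rows 1.8
[-7.88725218e-01 -8.93084607e-02  2.16604091e+00  1.11842204e-04
  1.06413974e+00  2.83117226e-01]
```

```bash
python3 -m jog '{"linear":[[302,-174,79],[302,-174,79],[302,-174,79],[302,-174,79],[302,-174,79],[302,-174,79],[302,-174,79],[302,-174,79]],"rotation":[[-0.318,-0.553,-1.011],[-0.318,-0.553,-1.011],[-0.318,-0.553,-1.011],[-0.318,-0.553,-1.011],[-0.318,-0.553,-1.011],[-0.318,-0.553,-1.011],[-0.318,-0.553,-1.011],[-0.318,-0.553,-1.011]],"claw":[93,93,93,93,93,93,93,93]}'
python3 - <<'E'
from h import *
plan((471.8,102,80,1.544,35),(471.8,102,25,1.544,35)); print(arm.get_obs()["joints"])
E
```

```text
time_s: 3.13
ee_pos: [402.5, 38.9, 181.6]
tcp_rot: [2.288, 1.613, -0.452]
ft_force: [1.6, -1.6, 0.7]
gripper_width: 93.1
grasp_force: 0.0
(471.8, 102, 80, 1.544, 35) lin [119.4, 37.8, 53.9] rot [-0.094, -0.162, -0.294] rows 3.3
(471.8, 102, 25, 1.544, 35) lin [31.5, 0.0, 45.1] rot [0.0, 0.0, 0.0] rows 1.3
[ 0.22632962  0.2885975   1.99144235 -0.45626896  1.09495349  0.82880371]
```

```bash
python3 -m jog '{"linear":[[119,38,54],[119,38,54],[119,38,54],[119,38,54],[119,38,54],[119,38,54],[119,38,54],[119,38,54]],"rotation":[[-0.094,-0.162,-0.294],[-0.094,-0.162,-0.294],[-0.094,-0.162,-0.294],[-0.094,-0.162,-0.294],[-0.094,-0.162,-0.294],[-0.094,-0.162,-0.294],[-0.094,-0.162,-0.294],[-0.094,-0.162,-0.294]],"claw":[93,93,93,93,93,93,93,93]}'
python3 - <<'E'
from h import *
plan((471.8,102,25,1.544,35)); o=arm.get_obs();print(o["joints"],o["ee_pos"],pose(471.8,102,80,1.544,35)[0]); save("scene","pics/s1.png")
for n in("scene",): 
    print(proj(n,[471.8,102,80]))
E
```

```text
time_s: 3.8
ee_pos: [471.4, 101.8, 87.0]
tcp_rot: [1.911, 1.845, -0.596]
ft_force: [-1.0, 0.6, -0.6]
gripper_width: 92.9
grasp_force: 0.0
(471.8, 102, 25, 1.544, 35) lin [35.6, 0.3, 44.9] rot [-0.003, -0.004, -0.007] rows 1.4
[ 0.38958197  0.6189619   1.82258308 -0.63379206  1.07226347  0.84049352] [471.40725995 101.80899409  87.03244097] [471.89220741 105.44022313  84.91491227]
[[354.95305413 175.19677152]]
```

View pics/s1.png

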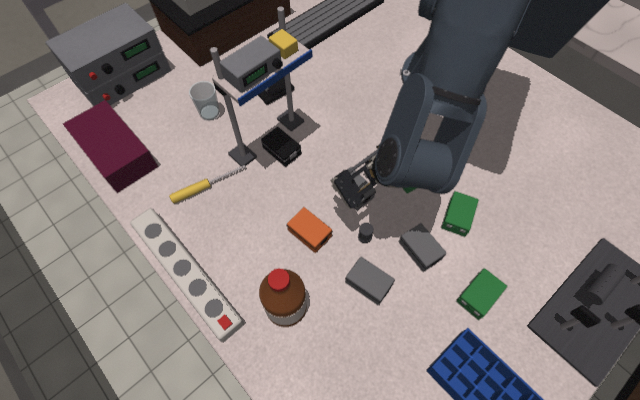

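```bash
python3 -m jog '{"linear":[[35.6,0.3,44.9],[35.6,0.3,44.9],[35.6,0.3,44.9],[35.6,0.3,44.9],[35.6,0.3,44.9],[35.6,0.3,44.9],[35.6,0.3,44.9],[35.6,0.3,44.9]],"rotation":[[-0.003,-0.004,-0.007],[-0.003,-0.004,-0.007],[-0.003,-0.004,-0.007],[-0.003,-0.004,-0.007],[-0.003,-0.004,-0.007],[-0.003,-0.004,-0.007],[-0.003,-0.004,-0.007],[-0.003,-0.004,-0.007]],"claw":[93,93,93,93,93,55,55,55]}' 40
python3 -m jog '{"linear":[[0,0,0],[0,0,0],[0,0,0],[0,0,0],[0,0,0],[0,0,0],[0,0,0],[0,0,0]],"rotation":[[0,0,0],[0,0,0],[0,0,0],[0,0,0],[0,0,0],[0,0,0],[0,0,0],[0,0,0]],"claw":[55,55,55,55,55,55,55,55]}'
python3 - <<'E'
from h import *
o=arm.get_obs();print(o["joints"],o["ee_pos"],pose(471.8,102,25,1.544,35)[0],o["ft_force"],o["joint_efforts"],o["torque"]); z=R.from_rotvec(o["tcp_rot"]).as_matrix(); print(z)
p,r=pose(*[0,0,40,0,0]); print("lift40:",R.from_rotvec(o["tcp_rot"]).inv().apply([0,0,40]))
E
```

```text
time_s: 4.52
ee_pos: [471.9, 106.3, 28.8]
tcp_rot: [1.898, 1.852, -0.6]
ft_force: [0.5, -0.8, 0.2]
gripper_width: 77.1
grasp_force: 0.0
time_s: 5.18
ee_pos: [471.7, 106.2, 28.1]
tcp_rot: [1.898, 1.853, -0.602]
ft_force: [-0.9, 1.1, 5.6]
gripper_width: 60.0
grasp_force: 40.0
[ 0.39937731  0.73235036  1.81808668 -0.67450466  0.99205455  0.91603177] [471.71249415 106.2447176   28.14333819] [471.89220741 105.44022313  29.91491227] [-0.86333599  1.12890177  5.63877396] [ -0.38552326 -53.80412579 -14.2453444   -0.65682169   0.99372838
  -0.07866349] [-0.01217882 -0.10004752  0.00996742]
[[ 0.01893444  0.99969254 -0.01600965]
 [ 0.81832513 -0.02469526 -0.5742248 ]
 [-0.57444361 -0.00222847 -0.81854112]]
lift40: [-22.97774459  -0.0891389  -32.74164486]
```

```bash
python3 -m jog '{"linear":[[-34.5,0,-49],[-34.5,0,-49],[-34.5,0,-49],[-34.5,0,-49],[-34.5,0,-49],[-34.5,0,-49],[-34.5,0,-49],[-34.5,0,-49]],"rotation":[[0,0,0],[0,0,0],[0,0,0],[0,0,0],[0,0,0],[0,0,0],[0,0,0],[0,0,0]],"claw":[55,55,55,55,55,55,55,55]}'
python3 - <<'E'
from h import *
import time
o=arm.get_obs();print(o["joints"],o["ee_pos"],o["ft_force"],o["torque"],o["gripper_width"])
E
```

```text
time_s: 5.85
ee_pos: [471.4, 106.0, 87.1]
tcp_rot: [1.897, 1.853, -0.604]
ft_force: [0.3, 0.6, -2.3]
gripper_width: 59.6
grasp_force: 40.0
[ 0.39899802  0.62311907  1.81661727 -0.63395276  1.08093637  0.83633962] [471.42198452 105.96336086  87.14763372] [ 0.26347317  0.6317942  -2.32393835] [ 0.42268093 -0.09020588 -0.03015191] 59.579079728292726
```

```bash
python3 - <<'E'
from h import *
F=[]
for i in range(4): arm.grab_frame("top"); F.append(arm.get_obs()["ft_force"])
print(np.round(F,1))
E
python3 -m jog '{"linear":[[15,0,22],[28,0,40],[32,0,45.5],[33.5,0,47.5],[34.2,0,48.5],[34.2,0,48.5],[34.2,0,48.5],[34.2,0,48.5]],"rotation":[[0,0,0],[0,0,0],[0,0,0],[0,0,0],[0,0,0],[0,0,0],[0,0,0],[0,0,0]],"claw":[55,55,55,55,55,55,93,93]}'
python3 -m jog '{"linear":[[0,0,0],[0,0,0],[0,0,0],[-15,0,-22],[-40,0,-57],[-57,0,-82],[-57,0,-82],[-57,0,-82]],"rotation":[[0,0,0],[0,0,0],[0,0,0],[0,0,0],[0,0,0],[0,0,0],[0,0,0],[0,0,0]],"claw":[93,93,93,93,93,93,93,93]}'
python3 - <<'E'
from h import *
plan((465.8,318.5,125,1.415,35),(465.8,318.5,70,1.415,35),(465.8,318.5,25,1.415,35)); print(arm.get_obs()["joints"])
E
```

```text
[[-0.5 -0.5 -3.4]
 [-0.3 -0.2 -2.1]
 [ 0.9  0.4 -2.3]
 [-0.1  0.2 -2.4]]
time_s: 6.72
ee_pos: [472.2, 106.4, 29.6]
tcp_rot: [1.898, 1.852, -0.6]
ft_force: [-0.8, -0.6, 0.2]
gripper_width: 69.0
grasp_force: 0.0
time_s: 7.38
ee_pos: [472.5, 107.0, 129.9]
tcp_rot: [1.898, 1.851, -0.597]
ft_force: [0.1, -0.9, -0.2]
gripper_width: 92.7
grasp_force: 0.0
(465.8, 318.5, 125, 1.415, 35) lin [175.9, -11.5, -123.1] rot [0.076, -0.001, 0.107] rows 5.2
(465.8, 318.5, 70, 1.415, 35) lin [31.5, 0.0, 45.1] rot [0.0, 0.0, 0.0] rows 1.3
(465.8, 318.5, 25, 1.415, 35) lin [25.8, 0.0, 36.9] rot [0.0, 0.0, 0.0] rows 1.1
[ 0.39996583  0.54946652  1.80336309 -0.6101155   1.14804018  0.78379505]
```

```bash
python3 -m jog '{"linear":[[176,-11.5,-123],[176,-11.5,-123],[176,-11.5,-123],[176,-11.5,-123],[176,-11.5,-123],[176,-11.5,-123],[176,-11.5,-123],[176,-11.5,-123]],"rotation":[[0.076,0,0.107],[0.076,0,0.107],[0.076,0,0.107],[0.076,0,0.107],[0.076,0,0.107],[0.076,0,0.107],[0.076,0,0.107],[0.076,0,0.107]],"claw":[93,93,93,93,93,93,93,93]}'
python3 - <<'E'
from h import *
plan((465.8,318.5,26,1.415,35)); print(arm.get_obs()["joints"])
E
```

```text
time_s: 8.05
ee_pos: [465.2, 320.9, 126.8]
tcp_rot: [2.029, 1.738, -0.648]
ft_force: [0.1, 0.2, -0.7]
gripper_width: 92.9
grasp_force: 0.0
(465.8, 318.5, 26, 1.415, 35) lin [56.2, 1.4, 77.6] rot [-0.004, 0.003, 0.003] rows 2.3
[ 0.691086    0.75514583  1.41451145 -0.39097441  1.46863684  0.98522256]
```

```bash
python3 -m jog '{"linear":[[56.2,1.4,77.6],[56.2,1.4,77.6],[56.2,1.4,77.6],[56.2,1.4,77.6],[56.2,1.4,77.6],[56.2,1.4,77.6],[56.2,1.4,77.6],[56.2,1.4,77.6]],"rotation":[[0,0,0],[0,0,0],[0,0,0],[0,0,0],[0,0,0],[0,0,0],[0,0,0],[0,0,0]],"claw":[93,93,93,93,55,55,55,55]}' 40
python3 -m jog '{"linear":[[0,0,0],[0,0,0],[0,0,0],[0,0,0],[0,0,0],[0,0,0],[0,0,0],[0,0,0]],"rotation":[[0,0,0],[0,0,0],[0,0,0],[0,0,0],[0,0,0],[0,0,0],[0,0,0],[0,0,0]],"claw":[55,55,55,55,55,55,55,55]}'
python3 -m jog '{"linear":[[-34.5,0,-49],[-34.5,0,-49],[-34.5,0,-49],[-34.5,0,-49],[-34.5,0,-49],[-34.5,0,-49],[-34.5,0,-49],[-34.5,0,-49]],"rotation":[[0,0,0],[0,0,0],[0,0,0],[0,0,0],[0,0,0],[0,0,0],[0,0,0],[0,0,0]],"claw":[55,55,55,55,55,55,55,55]}'
python3 - <<'E'
from h import *
F=[]
for i in range(4): arm.grab_frame("top"); F.append(arm.get_obs()["ft_force"])
print(np.round(F,1))
E
```

```text
time_s: 8.72
ee_pos: [467.7, 323.2, 34.0]
tcp_rot: [2.032, 1.738, -0.641]
ft_force: [-0.7, -0.1, 0.0]
gripper_width: 71.1
grasp_force: 0.0
time_s: 9.38
ee_pos: [467.2, 323.1, 33.1]
tcp_rot: [2.031, 1.738, -0.644]
ft_force: [-0.3, 0.2, 6.9]
gripper_width: 59.7
grasp_force: 40.0
time_s: 10.05
ee_pos: [466.9, 322.5, 91.2]
tcp_rot: [2.03, 1.738, -0.647]
ft_force: [0.4, 0.8, -4.8]
gripper_width: 59.8
grasp_force: 40.0
[[-0.  -0.2 -4.7]
 [-0.2 -0.9 -4.3]
 [-0.3 -0.6 -4.8]
 [ 0.5  0.1 -4.5]]
```

```bash
python3 - <<'E'
from h import *
plan((480,250,130,1.45,35),(524,10,125,1.59,35),(524,10,90,1.59,35))
E
```

```text
(480, 250, 130, 1.45, 35) lin [-79.1, 23.8, 2.9] rot [-0.023, 0.002, -0.027] rows 2.0
(524, 10, 125, 1.59, 35) lin [-188.0, 72.1, 137.7] rot [-0.08, -0.0, -0.115] rows 5.8
(524, 10, 90, 1.59, 35) lin [20.1, 0.0, 28.7] rot [0.0, 0.0, 0.0] rows 0.8
```

```bash
python3 -m jog '{"linear":[[-40,12,1.5],[-79,24,3],[-79,24,3],[-79,24,3],[-79,24,3],[-79,24,3],[-79,24,3],[-79,24,3]],"rotation":[[0,0,0],[-0.023,0.002,-0.027],[-0.023,0.002,-0.027],[-0.023,0.002,-0.027],[-0.023,0.002,-0.027],[-0.023,0.002,-0.027],[-0.023,0.002,-0.027],[-0.023,0.002,-0.027]],"claw":[55,55,55,55,55,55,55,55]}'
python3 -m jog '{"linear":[[-20,8,15],[-50,19,37],[-85,32,62],[-120,46,88],[-150,58,110],[-175,67,128],[-188,72,137.7],[-188,72,137.7]],"rotation":[[0,0,0],[-0.02,0,-0.03],[-0.04,0,-0.057],[-0.06,0,-0.086],[-0.08,0,-0.115],[-0.08,0,-0.115],[-0.08,0,-0.115],[-0.08,0,-0.115]],"claw":[55,55,55,55,55,55,55,55]}'
python3 -m jog '{"linear":[[10,0,14.5],[20,0,28.7],[20,0,28.7],[20,0,28.7],[20,0,28.7],[20,0,28.7],[20,0,28.7],[20,0,28.7]],"rotation":[[0,0,0],[0,0,0],[0,0,0],[0,0,0],[0,0,0],[0,0,0],[0,0,0],[0,0,0]],"claw":[55,55,55,55,55,55,55,55]}'
python3 - <<'E'
from h import *
o=arm.get_obs();print(o["joints"],o["ee_pos"])
print(R.from_rotvec(o["tcp_rot"]).as_matrix())
a=save("scene","pics/s2.png")[110:230,225:405,::-1]; b=save("top","pics/t2.png")[160:280,270:450,::-1]
cv2.imwrite("pics/z2.png",cv2.resize(np.vstack([a,b]),(800,1066))[:,:,:]) 
cv2.imwrite("pics/z2.png",cv2.resize(np.hstack([a,b]),(800,267),interpolation=cv2.INTER_CUBIC))
E
```

```text
time_s: 10.92
ee_pos: [480.4, 253.9, 134.5]
tcp_rot: [1.995, 1.77, -0.629]
ft_force: [0.2, 0.3, -5.7]
gripper_width: 59.9
grasp_force: 40.0
time_s: 11.58
ee_pos: [524.1, 10.5, 129.8]
tcp_rot: [1.856, 1.886, -0.586]
ft_force: [-0.0, -0.3, -5.1]
gripper_width: 59.8
grasp_force: 40.0
time_s: 12.25
ee_pos: [524.4, 13.6, 95.6]
tcp_rot: [1.853, 1.889, -0.582]
ft_force: [0.4, -1.0, -3.8]
gripper_width: 60.1
grasp_force: 40.0
[ 0.20919563  0.61643111  1.79643838 -0.73232721  1.00025487  0.68211029] [524.42424055  13.59099651  95.58347859]
[[-1.55077361e-02  9.99808224e-01  1.19593455e-02]
 [ 8.19529133e-01  1.95619525e-02 -5.72703527e-01]
 [-5.72827644e-01  9.19696902e-04 -8.19675328e-01]]
```

View pics/z2.png

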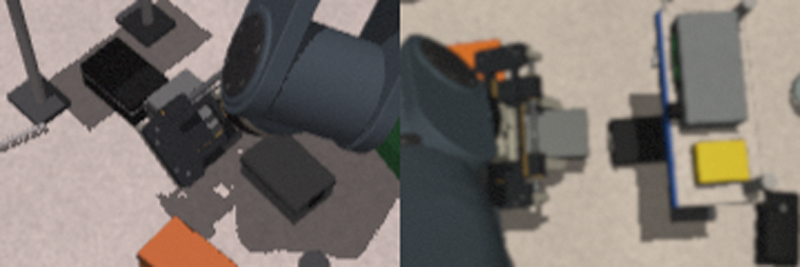

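```bash
cat >> h.py <<'E'
def prof(I,n,p0,p1,q,step=.5,w=12):
    """mean grey along world line p0->p1, averaged over strip +-w along q; prints strongest gradient spots"""
    p0,p1,q=map(lambda v:np.array(v,float),(p0,p1,q)); L=np.linalg.norm(p1-p0); t=np.arange(0,L,step)
    P=p0+(p1-p0)/L*t[:,None]; v=0
    for s in np.linspace(-w,w,9):
        u=proj(n,P+q*s).astype(np.float32); v=v+cv2.remap(I.mean(2).astype(np.float32),u[:,:1],u[:,1:],cv2.INTER_CUBIC)[:,0]
    v=cv2.GaussianBlur((v/9).reshape(-1,1),(1,9),1.5)[:,0]; g=np.gradient(v,step)
    k=[i for i in range(2,len(g)-2) if abs(g[i])==max(abs(g[i-2:i+3])) and abs(g[i])>1.2]
    print(n,[(np.round(P[i],1).tolist(),round(float(g[i]),1)) for i in k])
E
python3 - <<'E'
from h import *
I=cv2.imread("pics/t2.png")
ex,ey=[1,0,0],[0,1,0]
print("held y");prof(I,"top",[524,-10,104.5],[524,-60,104.5],ex)
print("held x");prof(I,"top",[480,-18,104.5],[570,-18,104.5],ey,w=5)
print("black y");prof(I,"top",[524,-50,42],[524,-100,42],ex)
print("black x");prof(I,"top",[480,-84,42],[570,-84,42],ey,w=5)
J=cv2.imread("pics/scene0.png")
print("black scene y");prof(J,"scene",[524,-50,42],[524,-190,42],ex)
print("black scene x");prof(J,"scene",[470,-105,42],[580,-105,42],ey)
J=cv2.imread("pics/s2.png")
print("held scene y");prof(J,"scene",[524,-10,104.5],[524,-60,104.5],ex)
print("held scene x");prof(J,"scene",[480,-18,104.5],[570,-18,104.5],ey,w=5)
E
```

```text
held y
top [([524.0, -36.5, 104.5], 11.0), ([524.0, -58.0, 104.5], -12.6)]
held x
top [([489.0, -18.0, 104.5], -6.4), ([495.5, -18.0, 104.5], 10.3), ([554.0, -18.0, 104.5], 9.9)]
black y
top [([524.0, -67.5, 42.0], -15.8)]
black x
top [([485.0, -84.0, 42.0], -18.4), ([541.5, -84.0, 42.0], -1.3), ([549.0, -84.0, 42.0], 20.9)]
black scene y
scene [([524.0, -51.5, 42.0], -22.8), ([524.0, -57.0, 42.0], 7.0), ([524.0, -64.0, 42.0], 6.5), ([524.0, -69.0, 42.0], -13.9), ([524.0, -74.0, 42.0], 2.2), ([524.0, -103.0, 42.0], -2.0), ([524.0, -108.0, 42.0], -1.2), ([524.0, -135.5, 42.0], -1.3), ([524.0, -160.0, 42.0], 12.6), ([524.0, -168.0, 42.0], 17.4)]
black scene x
scene [([494.5, -105.0, 42.0], -14.0), ([540.0, -105.0, 42.0], -1.3), ([545.5, -105.0, 42.0], -1.2), ([556.0, -105.0, 42.0], 4.6), ([560.0, -105.0, 42.0], -5.1), ([567.5, -105.0, 42.0], 15.3)]
held scene y
scene [([524.0, -13.0, 104.5], 8.9), ([524.0, -34.5, 104.5], -5.0), ([524.0, -39.5, 104.5], 1.6), ([524.0, -45.0, 104.5], -7.9)]
held scene x
scene [([496.5, -18.0, 104.5], -19.4), ([520.5, -18.0, 104.5], -1.6), ([526.0, -18.0, 104.5], -1.3), ([555.0, -18.0, 104.5], -9.2), ([562.5, -18.0, 104.5], 3.4), ([566.0, -18.0, 104.5], -6.0)]
```

```bash
python3 - <<'E'
from h import *
out=[]
for n,f,(r,c) in(("scene","pics/scene0.png",(118,255)),("top","pics/t2.png",(190,335))):
    I=cv2.imread(f)[r:r+56,c:c+56]; I=np.clip(I.astype(float)*1.6,0,255).astype(np.uint8); B=cv2.resize(I,(400,400),interpolation=cv2.INTER_CUBIC); s=400/56
    for p,col in(((523,-117.5,1.585),(0,255,0)),):
        C=(proj(n,corners(*p))-[c,r]+.5)*s
        for i,j in[(0,1),(1,2),(2,3),(3,0),(4,5),(5,6),(6,7),(7,4),(0,4),(1,5),(2,6),(3,7)]:
            cv2.line(B,tuple(map(int,C[i])),tuple(map(int,C[j])),col,1)
    out.append(B)
cv2.imwrite("pics/z3.png",np.hstack(out))
E
```

```text
(no output)
```

View pics/z3.png

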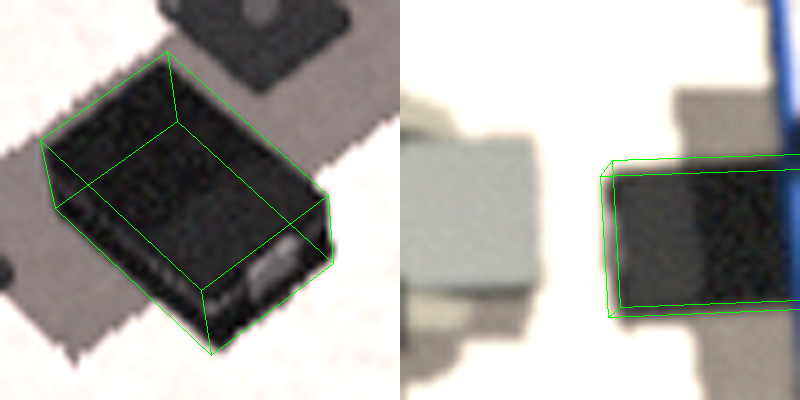

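```bash
python3 - <<'E'
from h import *
plan((522.3,-60,92,1.588,35),(522.3,-117.4,79,1.588,35))
E
```

```text
(522.3, -60, 92, 1.588, 35) lin [-58.3, -3.4, 38.8] rot [0.002, -0.001, 0.002] rows 1.7
(522.3, -117.4, 79, 1.588, 35) lin [-39.6, -1.0, 43.6] rot [0.0, 0.0, 0.0] rows 1.4
```

```bash
python3 -m jog '{"linear":[[-20,-1.2,13],[-40,-2.4,27],[-58.3,-3.4,38.8],[-72,-3.7,54],[-85,-4.1,68],[-93,-4.3,77],[-98,-4.4,82.4],[-98,-4.4,82.4]],"rotation":[[0.002,0,0.002],[0.002,0,0.002],[0.002,0,0.002],[0.002,0,0.002],[0.002,0,0.002],[0.002,0,0.002],[0.002,0,0.002],[0.002,0,0.002]],"claw":[55,55,55,55,55,55,55,55]}'
python3 - <<'E'
from h import *
out=[]
o=arm.get_obs();M=R.from_rotvec(o["tcp_rot"]).as_matrix(); g=o["ee_pos"]+6*M[:,2]; print(o["ee_pos"],g,np.arctan2(M[1,0],M[0,0]),M[2,2],o["joints"],o["ft_force"])
plan((522.3,-117.4,71,1.588,35))
for n,(r,c) in(("scene",(100,250)),("top",(190,335))):
    I=save(n,f"pics/{n}3.png")[r:r+60,c:c+60,::-1]; I=np.clip(I.astype(float)*1.6,0,255).astype(np.uint8); B=cv2.resize(I,(400,400),interpolation=cv2.INTER_CUBIC); s=400/60
    for p,z,col in(((522.3,-118.2,1.588),0,(0,255,0)),((g[0],g[1]-.8,1.588),g[2]-28.2,(0,0,255))):
        C=(proj(n,corners(*p,z=z))-[c,r]+.5)*s
        for i,j in[(0,1),(1,2),(2,3),(3,0),(4,5),(5,6),(6,7),(7,4),(0,4),(1,5),(2,6),(3,7)]:
            cv2.line(B,tuple(map(int,C[i])),tuple(map(int,C[j])),col,1)
    out.append(B)
cv2.imwrite("pics/z4.png",np.hstack(out))
E
```

```text
time_s: 13.02
ee_pos: [522.0, -115.0, 83.4]
tcp_rot: [1.857, 1.886, -0.586]
ft_force: [-0.5, 0.1, -5.2]
gripper_width: 59.8
grasp_force: 40.0
[ 521.98075746 -115.04560759   83.39034993] [ 522.02834773 -118.48357819   78.47322747] 1.5868605093438968 -0.8195204106434325 [-0.03240565  0.60827347  1.86248059 -0.86415023  0.8521056   0.59870931] [-0.45821885  0.10681591 -5.15508885]
(522.3, -117.4, 71, 1.588, 35) lin [5.2, 0.3, 5.5] rot [-0.002, -0.001, -0.001] rows 0.2
```

View pics/z4.png

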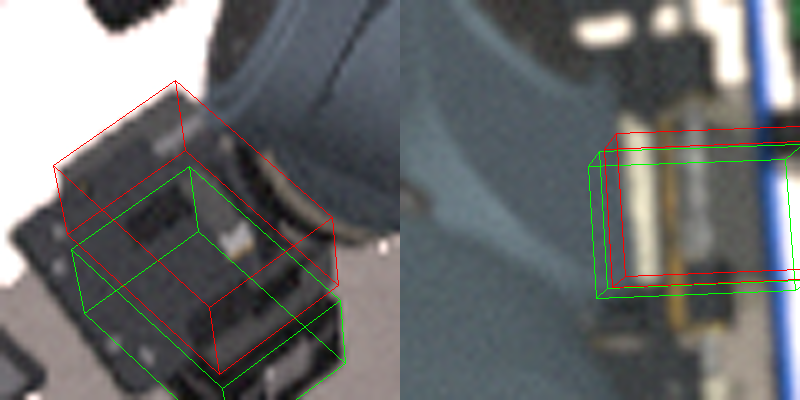

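```bash
python3 -m jog '{"linear":[[1,0.1,1],[2,0.2,2],[3,0.3,3.1],[4,0.3,4.2],[4.7,0.3,5],[5.2,0.3,5.5],[5.2,0.3,5.5],[5.2,0.3,5.5]],"rotation":[[0,0,0],[0,0,0],[0,0,0],[0,0,0],[0,0,0],[0,0,0],[0,0,0],[0,0,0]],"claw":[55,55,55,55,55,55,55,55]}'
python3 - <<'E'
from h import *
o=arm.get_obs();M=R.from_rotvec(o["tcp_rot"]).as_matrix(); print(o["ee_pos"]+6*M[:,2],o["ft_force"],o["torque"])
plan((522.3,-117.4,70.2,1.588,35))
E
```

```text
time_s: 13.78
ee_pos: [522.5, -113.0, 76.1]
tcp_rot: [1.856, 1.887, -0.585]
ft_force: [1.0, 0.4, -4.6]
gripper_width: 59.9
grasp_force: 40.0
[ 522.55015554 -116.47259424   71.15838999] [ 1.00430196  0.43538271 -4.56900632] [ 0.70296418 -0.06979761  0.00355687]
(522.3, -117.4, 70.2, 1.588, 35) lin [-0.2, -0.3, 1.3] rot [-0.001, -0.001, -0.0] rows 0.0
```

```bash
python3 -m jog '{"linear":[[-0.5,-0.3,0.7],[-0.5,-0.3,0.8],[-0.4,-0.3,1],[-0.3,-0.3,1.2],[-0.2,-0.3,1.3],[0,-0.3,1.6],[0,-0.3,1.6],[0,-0.3,1.6]],"rotation":[[0,0,0],[0,0,0],[0,0,0],[0,0,0],[0,0,0],[0,0,0],[0,0,0],[0,0,0]],"claw":[55,55,55,55,55,55,55,55]}'
python3 - <<'E'
from h import *
o=arm.get_obs();M=R.from_rotvec(o["tcp_rot"]).as_matrix(); print(o["ee_pos"]+6*M[:,2],o["ft_force"],o["torque"])
E
```

```text
time_s: 14.45
ee_pos: [522.2, -114.0, 75.1]
tcp_rot: [1.855, 1.887, -0.585]
ft_force: [-1.2, 2.4, 2.4]
gripper_width: 59.6
grasp_force: 40.0
[ 522.26472027 -117.44150443   70.19200563] [-1.1712364   2.39599589  2.37362524] [ 0.35145401  0.40305526 -0.3032031 ]
```

```bash
python3 -m jog '{"linear":[[0,0,0],[0,0,0],[0,0,0],[0,0,0],[0,0,0],[0,0,-10],[0,0,-40],[0,0,-80]],"rotation":[[0,0,0],[0,0,0],[0,0,0],[0,0,0],[0,0,0],[0,0,0],[0,0,0],[0,0,0]],"claw":[90,90,90,90,90,90,90,90]}'
python3 -m jog '{"linear":[[0,0,-40],[20,0,-80],[60,0,-100],[100,0,-110],[140,0,-110],[180,0,-110],[180,0,-110],[180,0,-110]],"rotation":[[0,0,0],[0,0,0],[0,0,0],[0,0,0],[0,0,0],[0,0,0],[0,0,0],[0,0,0]],"claw":[93,93,93,93,93,93,93,93]}'
cat >> h.py <<'E'
def overlay(specs,views,out,gain=1.6,W=56):
    o=[]
    for n,(r,c) in views:
        I=save(n,f"{out[:-4]}_{n}.png")[r:r+W,c:c+W,::-1]; I=np.clip(I.astype(float)*gain,0,255).astype(np.uint8); B=cv2.resize(I,(400,400),interpolation=cv2.INTER_CUBIC); s=400/W
        for p,z,col in specs:
            C=(proj(n,corners(*p,z=z))-[c,r]+.5)*s
            for i,j in[(0,1),(1,2),(2,3),(3,0),(4,5),(5,6),(6,7),(7,4),(0,4),(1,5),(2,6),(3,7)]: cv2.line(B,tuple(map(int,C[i])),tuple(map(int,C[j])),col,1)
        o.append(B)
    cv2.imwrite(out,np.hstack(o))
E
python3 - <<'E'
from h import *
overlay([],[("scene",(105,250)),("top",(190,335))],"pics/z5.png")
plan((632,125,140,1.675,35)); 
measure("case_b",(522.3,-118.2),z=42)
measure("orange_case",(628,113))
E
```

```text
time_s: 15.12
ee_pos: [520.2, -68.1, 139.9]
tcp_rot: [1.858, 1.889, -0.589]
ft_force: [1.5, 0.8, 0.2]
gripper_width: 89.8
grasp_force: 0.0
time_s: 15.78
ee_pos: [517.3, 143.9, 126.6]
tcp_rot: [1.852, 1.89, -0.587]
ft_force: [-0.3, 0.1, 0.7]
gripper_width: 93.5
grasp_force: 0.0
(632, 125, 140, 1.675, 35) lin [-22.4, 113.3, -4.8] rot [-0.05, -0.001, -0.071] rows 2.8
case_b top [522.107 -96.928   1.551] 0.628
case_b both [522.107 -96.928   1.551] 0.628
orange_case scene [627.957 114.103   1.661] 0.942
orange_case top [627.253 111.609   1.691] 0.903
orange_case both [627.591 112.4     1.68 ] 0.912
```

View pics/z5.png

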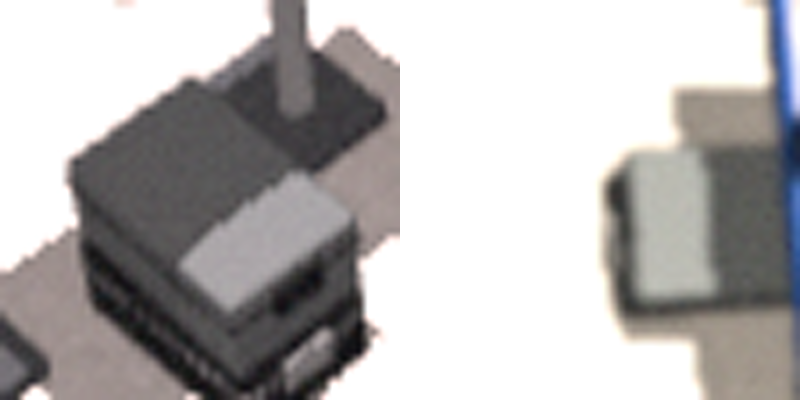

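```bash
cat >> h.py <<'E'
def edgefit(I,n,x0,y0,z,edges,yaw=1.588):
    G=cv2.GaussianBlur(I.mean(2).astype(np.float32),(0,0),.8); gx=cv2.Sobel(G,cv2.CV_32F,1,0)/8; gy=cv2.Sobel(G,cv2.CV_32F,0,1)/8
    def sc(p,a=yaw):
        C=proj(n,corners(p[0],p[1],a,z=z)); t=0
        for i,j in edges:
            s=np.linspace(.08,.92,30)[:,None]; u=(C[i]*(1-s)+C[j]*s).astype(np.float32); d=C[j]-C[i]; d/=np.hypot(*d)
            m=lambda A:cv2.remap(A,u[:,:1],u[:,1:],cv2.INTER_CUBIC)[:,0]
            t+=np.minimum(abs(m(gx)*-d[1]+m(gy)*d[0]),12).mean()
        return t
    X=np.arange(-7,7.1,.5); S=np.array([[sc((x0+i,y0+j)) for j in X] for i in X]); i,j=np.unravel_index(S.argmax(),S.shape)
    T=S>S.max()-.04*(S.max()-np.median(S)); k=np.argwhere(T).mean(0); print(n,z,"best",x0+X[i],y0+X[j],"mean",x0-7+k[0]*.5,y0-7+k[1]*.5,round(float(S.max()/len(edges)),1))
E
python3 - <<'E'
from h import *
# corner idx: 0:(+l,+w) 1:(-l,+w) 2:(-l,-w) 3:(+l,-w); l~+y, w~-x ; tops 4..7
top=[(4,5),(5,6),(6,7),(7,4)]
C=proj("scene",corners(522.3,-118.2,1.588)); print(np.round(C).tolist())
for nm,f,z in(("black","pics/scene0.png",0),("black now","pics/z5_scene.png",0),("grey","pics/z5_scene.png",42)):
    I=cv2.imread(f); print(nm)
    low=[(3,2),(3,0),(2,6),(0,4),(3,7)]
    E={"black":top+low,"black now":low,"grey":top+low}[nm]
    edgefit(I,"scene",522.3,-118.2,z,E)
    if nm!="black now": edgefit(I,"scene",522.3,-118.2,z,top)
    edgefit(I,"scene",522.3,-118.2,z,[(3,2),(3,0),(2,6),(0,4)])
I=cv2.imread("pics/scene0.png")
for nm,p in (("A",(471.7,103)),("B",(466.5,318.6)),("O",(627.6,113))):
    print(nm); edgefit(I,"scene",*p,0,top+[(3,2),(3,0),(2,6),(0,4),(3,7)],yaw={"A":1.55,"B":1.415,"O":1.67}[nm])
E
```

```text
[[301.0, 154.0], [279.0, 134.0], [262.0, 146.0], [284.0, 167.0], [301.0, 145.0], [278.0, 124.0], [260.0, 137.0], [283.0, 158.0]]
black
scene 0 best 525.8 -113.2 mean 525.55 -113.60625 10.5
scene 0 best 525.3 -112.7 mean 525.2090909090908 -112.7909090909091 9.3
scene 0 best 520.3 -121.2 mean 522.8344827586207 -117.25665024630543 12.0
black now
scene 0 best 526.3 -115.2 mean 525.8714285714285 -115.00952380952381 11.6
scene 0 best 520.3 -121.7 mean 523.0212389380531 -117.16902654867258 12.0
grey
scene 42 best 521.8 -113.7 mean 521.8 -113.7 8.6
scene 42 best 524.3 -120.2 mean 524.3 -119.22631578947369 9.6
scene 42 best 521.3 -113.2 mean 521.3 -113.325 10.3
A
scene 0 best 471.7 106.0 mean 471.8315789473684 105.84210526315789 11.6
B
scene 0 best 465.5 320.6 mean 466.63235294117646 320.8794117647059 11.8
O
scene 0 best 630.6 112.5 mean 629.9 112.66666666666667 11.6
```

```bash
cat >> h.py <<'E'
def edges(I,n,p,z,names=None,rng=10):
    """per edge: perpendicular world-shift (mm, in x for long edges, y for short) giving max gradient; signed contrast"""
    E={"-x top":(4,5),"+x top":(6,7),"+x bot":(2,3),"-y top":(5,6),"+y top":(7,4),"+y bot":(3,0)}
    G=cv2.GaussianBlur(I.mean(2).astype(np.float32),(0,0),.6); t=np.arange(-rng,rng+.1,.25)
    for k,(i,j) in E.items():
        if names and k not in names: continue
        ax=np.array([1,0,0]) if k[1]=="x" else np.array([0,1,0]); C=corners(*p,z=z); v=0
        for s in np.linspace(.12,.88,25):
            P=C[i]*(1-s)+C[j]*s+ax*t[:,None]; u=proj(n,P).astype(np.float32); v=v+cv2.remap(G,u[:,:1],u[:,1:],cv2.INTER_CUBIC)[:,0]/25
        g=np.gradient(v,.25); q=[(float(t[m]),round(float(g[m]),1)) for m in range(3,len(g)-3) if abs(g[m])==abs(g[m-3:m+4]).max() and abs(g[m])>1]
        print("  ",k,q)
E
python3 - <<'E'
from h import *
s0=cv2.imread("pics/scene0.png"); s5=cv2.imread("pics/z5_scene.png"); t5=cv2.imread("pics/z5_top.png")
print("A");edges(s0,"scene",(471.7,103,1.55),0)
print("B");edges(s0,"scene",(466.5,318.8,1.415),0)
print("black0");edges(s0,"scene",(522.3,-118.2,1.588),0)
print("black5");edges(s5,"scene",(522.3,-118.2,1.588),0,["+x bot","+y bot","+y top","+x top"])
print("grey5");edges(s5,"scene",(522.3,-118.2,1.588),42)
E
```

```text
A
   -x top [(1.25, -13.1)]
   +x top [(0.75, -10.0), (8.75, 3.8)]
   +x bot [(-8.5, 2.6), (-0.5, 22.0)]
   -y top [(0.75, -13.0)]
   +y top [(0.5, -11.0)]
   +y bot [(-1.25, 22.2)]
B
   -x top [(0.75, -15.8)]
   +x top [(-0.5, -11.0), (7.0, 2.3)]
   +x bot [(-2.5, 23.4)]
   -y top [(1.25, -15.9)]
   +y top [(0.25, -12.0), (6.0, 27.4)]
   +y bot [(-6.0, -10.2), (-0.25, 29.8)]
black0
   -x top [(3.25, -11.2)]
   +x top [(4.25, 3.1), (9.0, -1.5)]
   +x bot [(-8.25, -3.7), (-0.75, 16.0)]
   -y top [(-4.5, -13.9), (3.25, -10.5)]
   +y top [(-1.0, -1.0), (4.25, 7.1)]
   +y bot [(-8.25, -4.5), (0.75, 22.8)]
black5
   +x top [(-9.25, 2.1), (-1.0, -5.5), (4.25, 3.6), (9.0, -1.9)]
   +x bot [(-8.0, -4.2), (-0.75, 17.7)]
   +y top [(-1.0, -4.5), (4.25, 8.5)]
   +y bot [(-8.25, -5.2), (0.75, 25.4)]
grey5
   -x top [(1.75, 3.0)]
   +x top [(0.75, -4.4), (7.75, 5.7)]
   +x bot [(-9.25, 2.1), (-1.0, -5.5), (4.25, 3.6), (9.0, -1.9)]
   -y top [(1.5, -20.6), (2.5, -20.8)]
   +y top [(1.25, -10.2)]
   +y bot [(-1.0, -4.5), (4.25, 8.5)]
```

```bash
python3 - <<'E'
from h import *
print(toplane("scene",[[278,279]],187),toplane("top",[[262,121]],187))
plan((623,112.9,110,1.67,35),(627.6,112.9,60,1.67,35),(627.6,112.9,26,1.67,35))
E
```

```text
[[781.65440647 209.99634551 187.        ]] [[776.93100122 204.91777543 187.        ]]
(623, 112.9, 110, 1.67, 35) lin [-14.2, 103.9, 26.4] rot [-0.048, -0.001, -0.069] rows 2.6
(627.6, 112.9, 60, 1.67, 35) lin [28.3, 4.6, 41.2] rot [0.0, 0.0, 0.0] rows 1.2
(627.6, 112.9, 26, 1.67, 35) lin [19.5, -0.0, 27.9] rot [0.0, 0.0, 0.0] rows 0.8
```

```bash
python3 -m jog '{"linear":[[-14.2,103.9,26.4],[-14.2,103.9,26.4],[-14.2,103.9,26.4],[-14.2,103.9,26.4],[-14.2,103.9,26.4],[-14.2,103.9,26.4],[-14.2,103.9,26.4],[-14.2,103.9,26.4]],"rotation":[[-0.048,0,-0.069],[-0.048,0,-0.069],[-0.048,0,-0.069],[-0.048,0,-0.069],[-0.048,0,-0.069],[-0.048,0,-0.069],[-0.048,0,-0.069],[-0.048,0,-0.069]],"claw":[93,93,93,93,93,93,93,93]}'
python3 - <<'E'
from h import *
plan((627.6,112.9,60,1.67,35),(627.6,112.9,26,1.67,35)); print(arm.get_obs()["joints"])
E
```

```text
time_s: 16.75
ee_pos: [621.7, 117.6, 114.2]
tcp_rot: [1.766, 1.955, -0.557]
ft_force: [-0.1, -0.8, 0.0]
gripper_width: 92.8
grasp_force: 0.0
(627.6, 112.9, 60, 1.67, 35) lin [26.7, 5.5, 41.5] rot [0.001, -0.001, 0.002] rows 1.2
(627.6, 112.9, 26, 1.67, 35) lin [19.5, -0.0, 27.9] rot [0.0, 0.0, 0.0] rows 0.8
[ 0.33640356  0.75070591  1.4591482  -0.64658643  1.17970977  0.56456446]
```

Totals (46.2, 5.5, 69.4): descend, grip, lift.

```bash
python3 -m jog '{"linear":[[14,3,22],[27,5.5,42],[37,5.5,56],[44,5.5,66],[46.2,5.5,69.4],[46.2,5.5,69.4],[46.2,5.5,69.4],[46.2,5.5,69.4]],"rotation":[[0,0,0],[0,0,0],[0,0,0],[0,0,0],[0,0,0],[0,0,0],[0,0,0],[0,0,0]],"claw":[93,93,93,93,93,93,55,55]}' 40
python3 -m jog '{"linear":[[0,0,0],[0,0,0],[0,0,0],[0,0,0],[0,0,0],[0,0,0],[0,0,0],[0,0,0]],"rotation":[[0,0,0],[0,0,0],[0,0,0],[0,0,0],[0,0,0],[0,0,0],[0,0,0],[0,0,0]],"claw":[55,55,55,55,55,55,55,55]}'
python3 - <<'E'
from h import *
o=arm.get_obs();M=R.from_rotvec(o["tcp_rot"]).as_matrix(); print(o["ee_pos"]+6*M[:,2],np.arctan2(M[1,0],M[0,0]),M[2,2],o["grasp_force"])
E
python3 -m jog '{"linear":[[-12,0,-17],[-28,0,-40],[-45,0,-64],[-62,0,-88],[-69,0,-98],[-69,0,-98],[-69,0,-98],[-69,0,-98]],"rotation":[[0,0,0],[0,0,0],[0,0,0],[0,0,0],[0,0,0],[0,0,0],[0,0,0],[0,0,0]],"claw":[55,55,55,55,55,55,55,55]}'
python3 - <<'E'
from h import *
plan((560,50,146,1.62,35),(522.6,0,140,1.588,35)); print(arm.get_obs()["ee_pos"])
E
```

```text
time_s: 17.42
ee_pos: [628.4, 116.3, 31.7]
tcp_rot: [1.767, 1.954, -0.555]
ft_force: [0.3, -0.4, 0.2]
gripper_width: 83.7
grasp_force: 0.0
time_s: 18.08
ee_pos: [628.0, 116.0, 30.8]
tcp_rot: [1.766, 1.954, -0.557]
ft_force: [-2.7, 0.3, 5.7]
gripper_width: 59.8
grasp_force: 40.0
[628.38031687 112.61662984  25.91733147] 1.6717103664435031 -0.8195105944541033 39.98989999294281
time_s: 18.75
ee_pos: [627.2, 115.4, 148.1]
tcp_rot: [1.767, 1.956, -0.561]
ft_force: [-1.0, -0.1, -1.3]
gripper_width: 59.6
grasp_force: 40.0
(560, 50, 146, 1.62, 35) lin [-46.4, -73.2, 29.4] rot [0.026, -0.0, 0.044] rows 2.2
(522.6, 0, 140, 1.588, 35) lin [-36.0, -39.7, 32.5] rot [0.018, 0.0, 0.026] rows 1.5
[627.16659054 115.39478031 148.08202854]
```

```bash
python3 -m jog '{"linear":[[-15,-24,10],[-31,-49,20],[-46,-73,29],[-58,-88,40],[-70,-102,51],[-78,-111,59],[-82,-113,62],[-82,-113,62]],"rotation":[[0,0,0],[0.015,0,0.02],[0.026,0,0.044],[0.035,0,0.055],[0.044,0,0.07],[0.044,0,0.07],[0.044,0,0.07],[0.044,0,0.07]],"claw":[55,55,55,55,55,55,55,55]}'
python3 - <<'E'
from h import *
plan((522.6,-60,128,1.588,35),(522.6,-117.8,118,1.588,35)); o=arm.get_obs(); M=R.from_rotvec(o["tcp_rot"]).as_matrix(); print(o["ee_pos"],o["joints"])
s0=cv2.imread("pics/scene0.png"); print("O");edges(s0,"scene",(628.4,112.9,1.6717),0)
I=arm.grab_frame("top"); g=o["ee_pos"]+6*M[:,2]; print("held",g)
prof(I,"top",[g[0],g[1]-25,g[2]+16],[g[0],g[1]-70,g[2]+16],[1,0,0])
E
```

```text
time_s: 19.42
ee_pos: [525.2, 1.2, 145.4]
tcp_rot: [1.855, 1.886, -0.583]
ft_force: [0.1, -0.2, -1.6]
gripper_width: 60.0
grasp_force: 40.0
(522.6, -60, 128, 1.588, 35) lin [-40.2, -3.7, 43.3] rot [0.001, -0.001, -0.001] rows 1.4
(522.6, -117.8, 118, 1.588, 35) lin [-41.6, -1.0, 41.3] rot [0.0, 0.0, 0.0] rows 1.4
[525.19541666   1.24812698 145.39809992] [ 0.18658379  0.53004151  1.78588479 -0.70251972  1.06429134  0.59550745]
O
   -x top [(0.0, -11.9)]
   +x top [(0.0, -12.8)]
   +x bot [(-2.0, 22.6)]
   -y top [(1.25, -11.7)]
   +y top [(1.0, -14.6)]
   +y bot [(0.0, 24.8)]
held [525.25846404  -2.18994945 140.48122536]
top [([525.3, -46.7, 156.5], 9.8), ([525.3, -54.2, 156.5], -14.5), ([525.3, -64.7, 156.5], 8.4)]
```

```bash
python3 -m jog '{"linear":[[-13,-1.2,14],[-27,-2.4,29],[-40.2,-3.7,43.3],[-54,-4,57],[-66,-4.3,69],[-75,-4.5,78],[-82,-4.7,84.6],[-82,-4.7,84.6]],"rotation":[[0,0,0],[0,0,0],[0,0,0],[0,0,0],[0,0,0],[0,0,0],[0,0,0],[0,0,0]],"claw":[55,55,55,55,55,55,55,55]}'
python3 - <<'E'
from h import *
o=arm.get_obs();M=R.from_rotvec(o["tcp_rot"]).as_matrix(); print(o["ee_pos"]+6*M[:,2],np.arctan2(M[1,0],M[0,0]),o["ft_force"],o["joints"])
plan((522.5,-118.4,111,1.588,35))
E
```

```text
time_s: 20.13
ee_pos: [523.5, -114.6, 123.8]
tcp_rot: [1.855, 1.885, -0.581]
ft_force: [-0.1, -0.3, -2.4]
gripper_width: 59.7
grasp_force: 40.0
[ 523.5756803  -118.01323187  118.86231351] 1.5859602303295892 [-0.12232259 -0.2785292  -2.44227717] [-0.03157659  0.53624954  1.85067434 -0.81475001  0.90488527  0.52058934]
(522.5, -118.4, 111, 1.588, 35) lin [4.2, -1.1, 6.7] rot [0.002, -0.001, -0.002] rows 0.2
```

```bash
python3 -m jog '{"linear":[[0.5,-1.1,0.8],[1.2,-1.1,2],[2,-1.1,3.4],[2.8,-1.1,4.6],[3.6,-1.1,5.8],[4.2,-1.1,6.7],[4.2,-1.1,6.7],[4.2,-1.1,6.7]],"rotation":[[0.002,0,-0.002],[0.002,0,-0.002],[0.002,0,-0.002],[0.002,0,-0.002],[0.002,0,-0.002],[0.002,0,-0.002],[0.002,0,-0.002],[0.002,0,-0.002]],"claw":[55,55,55,55,55,55,55,55]}'
python3 - <<'E'
from h import *
o=arm.get_obs();M=R.from_rotvec(o["tcp_rot"]).as_matrix(); print(o["ee_pos"]+6*M[:,2],np.arctan2(M[1,0],M[0,0]),o["ft_force"])
plan((522.5,-118.4,109.9,1.588,35))
E
```

```text
time_s: 20.8
ee_pos: [522.3, -114.0, 116.2]
tcp_rot: [1.853, 1.888, -0.583]
ft_force: [0.3, 0.2, -1.7]
gripper_width: 60.0
grasp_force: 40.0
[ 522.38406778 -117.48067667  111.30916906] 1.589243150206404 [ 0.30779606  0.1726434  -1.73385034]
(522.5, -118.4, 109.9, 1.588, 35) lin [0.1, 0.1, 1.7] rot [0.001, -0.001, 0.001] rows 0.0
```

```bash
python3 -m jog '{"linear":[[-0.5,0.1,0.6],[-0.4,0.1,0.9],[-0.2,0.1,1.2],[0,0.1,1.5],[0.1,0.1,1.7],[0.3,0.1,1.9],[0.3,0.1,1.9],[0.3,0.1,1.9]],"rotation":[[0,0,0],[0,0,0],[0,0,0],[0,0,0],[0,0,0],[0,0,0],[0,0,0],[0,0,0]],"claw":[55,55,55,55,55,55,55,55]}'
python3 - <<'E'
from h import *
o=arm.get_obs();M=R.from_rotvec(o["tcp_rot"]).as_matrix(); print(o["ee_pos"]+6*M[:,2],o["ft_force"],o["torque"])
E
```

```text
time_s: 21.47
ee_pos: [522.4, -115.0, 114.8]
tcp_rot: [1.853, 1.888, -0.583]
ft_force: [-1.2, -0.1, 3.4]
gripper_width: 59.9
grasp_force: 40.0
[ 522.5144981  -118.43966132  109.87694643] [-1.24147113 -0.12779794  3.40673224] [ 0.19369358  0.29247506 -0.2057969 ]
```

Contact made; release and retreat, then look.

```bash
python3 -m jog '{"linear":[[0,0,0],[0,0,0],[0,0,0],[0,0,0],[0,0,0],[0,0,-10],[0,0,-40],[0,0,-80]],"rotation":[[0,0,0],[0,0,0],[0,0,0],[0,0,0],[0,0,0],[0,0,0],[0,0,0],[0,0,0]],"claw":[90,90,90,90,90,90,90,90]}'
python3 -m jog '{"linear":[[0,0,-40],[20,0,-80],[60,0,-100],[100,0,-110],[140,0,-110],[180,0,-110],[180,0,-110],[180,0,-110]],"rotation":[[0,0,0],[0,0,0],[0,0,0],[0,0,0],[0,0,0],[0,0,0],[0,0,0],[0,0,0]],"claw":[93,93,93,93,93,93,93,93]}'
python3 - <<'E'
from h import *
overlay([],[("scene",(95,245)),("top",(185,335))],"pics/z6.png",W=62)
s5=cv2.imread("pics/z6_scene.png"); p=(522.3,-118.2,1.588)
for z in(0,42,84): print(z); edges(s5,"scene",p,z)
E
```

```text
time_s: 22.13
ee_pos: [520.3, -69.0, 179.7]
tcp_rot: [1.856, 1.89, -0.588]
ft_force: [0.2, 0.1, -0.7]
gripper_width: 89.8
grasp_force: 0.0
time_s: 22.8
ee_pos: [517.0, 142.9, 166.4]
tcp_rot: [1.85, 1.891, -0.585]
ft_force: [-0.3, -0.4, -0.1]
gripper_width: 92.6
grasp_force: 0.0
0
   -x top [(-7.0, -1.0)]
   +x top [(-9.25, 1.8), (-1.0, -5.5), (4.5, 3.7), (9.0, -1.7)]
   +x bot [(-8.0, -4.3), (-0.75, 17.5)]
   -y top [(5.75, 3.6), (6.75, 3.6)]
   +y top [(-1.0, -4.3), (4.25, 8.0)]
   +y bot [(-8.25, -4.7), (0.75, 25.1)]
42
   -x top []
   +x top [(1.75, -3.2), (7.75, 5.6)]
   +x bot [(-9.25, 1.8), (-1.0, -5.5), (4.5, 3.7), (9.0, -1.7)]
   -y top []
   +y top [(4.5, -3.9)]
   +y bot [(-1.0, -4.3), (4.25, 8.0)]
84
   -x top [(2.75, -5.9)]
   +x top [(0.75, -4.7), (8.5, 6.3)]
   +x bot [(1.75, -3.2), (7.75, 5.6)]
   -y top [(-7.5, 7.1), (-6.5, 6.9), (2.0, -20.3)]
   +y top [(1.0, -11.6)]
   +y bot [(4.5, -3.9)]
```

View pics/z6.png

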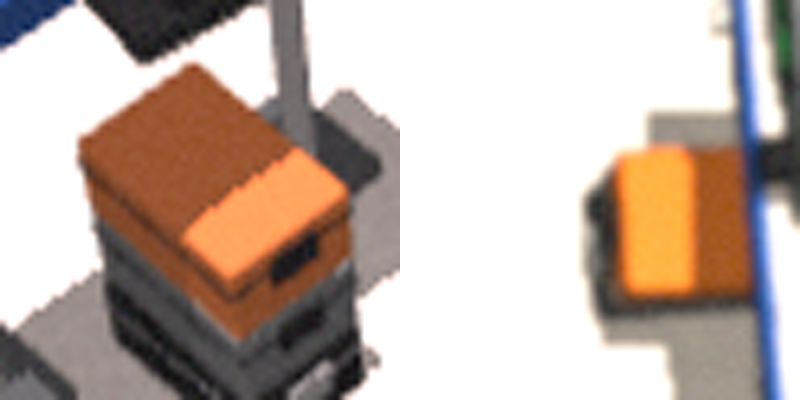

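```bash
python3 -c "
from workcell import arm
print(arm.job_done())"
```

```text
the job is handed in; nothing more can be done
None
```

I handed the job in at about 23 s: case_b was the loaded one (about 0.46 kg), and it now stands on the black case with the orange case on top. From the images the edges look flush to within about 1.5 mm, the black case did not shift, and the two empty grey cases (I weighed only case_a; case_c was never touched) were left standing.

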